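Point out the bulged capacitor and its replacement, then log the fault

TASK

Show the repairer what to swap: with the fingers pointing down, hold the fingertips about two centimetres above the middle of the bulged, orange-topped capacitor on the green circuit board for at least two seconds, then in the same way above the one big black spare capacitor in the yellow tray, again for at least two seconds, and then press the red button fully down and let it come back up. Touch nothing on the board or in the tray, do not bring the fingertips down low over any other capacitor, and leave everything else on the bench where it is.

Things in the scene. Friction and masses are not known exactly. Their poses are not given: they have to be found in the camera images.
- board: green circuit board, 150 (x) by 230 (y) mm, fixed, its top 14 mm above the bench; origin at the bench under its centre; place and yaw vary. On its +y half a yellow transformer and a heatsink (tops 46 and 42 mm above the bench), on its -y half four black upright capacitors in a square, centres 48 mm apart (x +-24, y -21 and -69 mm on the board)
- cap_bad: the bulged capacitor: upright black cylinder, 30 mm across and 36 mm tall, with an orange domed top 5 mm high; soldered to the board in any of the four places; origin at its foot (on the board's top), z up
- cap_bad_top (a point): the highest point of the bulged capacitor's orange dome, 41 mm above its foot, 55 mm above the bench; point here first. Its z axis is up
- tray: yellow open tray, 80 (x) by 180 (y) mm outside, 12 mm high, 3 mm walls and floor, fixed to the bench; origin at the bench surface under its centre. Holds three loose spare capacitors, about 55 mm apart along its y, in any order
- spare_big: the big black spare capacitor, flat silver top, 30 mm across, 36 mm tall, 35 g; loose, stands upright in the tray; origin at the centre of its foot
- spare_big_top (a point): centre of the big spare's flat top, 36 mm above its foot, 39 mm above the bench; point here second. Its z axis is up
- log_button (a joint): red push button: 0 when up, 0.006 m fully down; spring return, about 5 N to press it down
- log_button_top (a point): centre of the top face of the red push button (36 mm across, 22 mm above the bench when up, in a grey housing 52 mm across and 12 mm high fixed to the bench, between the robot and the board and tray; its place varies); press straight down here with the closed fingertips. The button's travel is 6 mm and its spring raises it again
- cap_a: a sound capacitor: same black cylinder, 30 mm across and 36 mm tall, but with a flat silver top; soldered to the board; origin at its foot
- cap_a_top (a point): centre of that sound capacitor's flat top, 36 mm above its foot; do not hover low over it
- cap_b: a sound capacitor: same black cylinder, 30 mm across and 36 mm tall, but with a flat silver top; soldered to the board; origin at its foot
- cap_b_top (a point): centre of that sound capacitor's flat top, 36 mm above its foot; do not hover low over it
- cap_c: a sound capacitor: same black cylinder, 30 mm across and 36 mm tall, but with a flat silver top; soldered to the board; origin at its foot
- cap_c_top (a point): centre of that sound capacitor's flat top, 36 mm above its foot; do not hover low over it
- spare_small_a: a small blue spare capacitor, 20 mm across, 30 mm tall, 35 g; loose, stands upright in the tray; origin at the centre of its foot
- spare_small_a_top (a point): centre of that small blue spare's top, 30 mm above its foot; do not hover low over it
- spare_small_b: a small blue spare capacitor, 20 mm across, 30 mm tall, 35 g; loose, stands upright in the tray; origin at the centre of its foot
- spare_small_b_top (a point): centre of that small blue spare's top, 30 mm above its foot; do not hover low over it
- reel_red: solder reel with red flanges, 56 mm across, 40 mm tall, 250 g, standing loose on its end; origin at the centre of its underside
- reel_green: solder reel with green flanges, 56 mm across, 40 mm tall, 250 g, standing loose on its end; origin at the centre of its underside
- tape_roll: loose roll of amber tape lying flat, 76 mm across, 20 mm high; origin at the centre of its underside
- bottle: loose white spray-fluid bottle with a red cap, 52 mm across, 115 mm tall; origin at the centre of its underside
- pump: loose blue desoldering pump lying flat, about 190 mm long and 20 mm thick; origin under its middle, x along it
Mind the look-alikes: they are no part of the job. Of the things shaped like the part that bears log_button, the grey one is meant.

How it is judged:
By the outcome, as a careful person would: the job done as asked, in the order asked, and still so for the second after the job is handed in, with the robot touching nothing.
It also fails if it takes over 58 s, if anything falls off the work surface, if the arm or the gripper's body presses on something with over 40 N, if the wrist force passes 120 N, or if a joint passes its speed limit or range.

ROBOT

A 6-joint arm with a two-finger parallel gripper is mounted at the origin on the work surface. World frame = base frame: x ahead of the robot, y to its left, z up, the work surface at z = 0. Lengths are in mm, angles in degrees, forces in N, time in s.
With the tool pointing down it reaches from about 325 to 775 mm from the base axis. Payload 5.5 kg.
Tool frame: the origin (TCP) lies between the finger pads, 19 mm behind the fingertips; this is the grasp point; z points along the fingers, y is the line along which they close (so a half turn about z gives the same grasp; the last joint's range is limited). The gripper opens to 88 mm and grips with 3 to 60 N. Pads are 20 mm wide; open, the fingers measure 115 mm over their backs; the gripper's body (75 mm by 178 mm) begins 61 mm behind the grasp point.
Start: joints at [70.033, 5.22, 70.514, -0, 104.267, -3.249], TCP at [172.61, 574.65, 241.331] pointing down, gripper open.
Joint ranges: [-164.24, 164.24], [-49.07, 125.15], [9.68, 141.18], [-86.29, 266.29], [3.28, 154.24], [-151.56, 151.56]. Speed limits (degrees/s): [147.25, 147.25, 172.46, 180, 180, 180].

INTERFACE

Orientations are given as [roll, pitch, yaw] about the fixed x, y, z axes, in that order (R = Rz(yaw) Ry(pitch) Rx(roll)).
In Python, from rig import get_obs, camera, finish_job gives the robot as it stands.
- The arm moves only by the tool apply_moves, never from a script. Its argument "commands" is one flat list of numbers, 5 for each row, row after row: the opening, from 0 (shut) to 1 (fully open), then the shift along the tool's x, y, z in m, then the turn about the tool's z in rad. In form: [hand, dx, dy, dz, turn, hand, dx, dy, dz, turn, ...]. A call has 1 to 12 rows; each row is the pose to reach, as a shift and turn from the pose commanded when the call began, along the tool's axes at that moment; what a row does not reach only later rows make up. A row lasts 1/12 s, in which the tool goes at most 41.7 mm and 7.16 degrees, less where a joint would pass 70% of its speed; a pose out of reach is approached as far as the arm can. A call with a gripper value outside its range is refused whole. The fingers move at their own pace and stop on an object; the grip force is fixed at half the most. Time passes only in rows, so rows that repeat a pose let the fingers close. It gives the time, the measured TCP pose, the force, the opening and the grip force at its end, in the units of the state.
- get_obs(): the state, without advancing time (a new reading comes with each control period).
- camera(name): name is "side" or "top"; returns a dict with "pixels" (420x560x3 uint8, red, green, blue), "fx", "fy", "cx", "cy" (pixels), "rvec" (rotation vector, rad) and "tvec" (3), from world to camera coordinates, as OpenCV has them. Camera axes: x right, y down, z forward; pixel columns grow to the right and rows downward; lengths in mm; the calibration is good to about 2 mm. A picture is of the moment at which its call begins. There is no depth.
- finish_job(): hands the job in; it is judged then, once.
The state is a dict: "t": time; "joint_pos": joint angles; "joint_vel": joint speeds; "effort": joint torques, N m; "ee_pos": TCP position; "ee_rot": TCP orientation; "contact_force": force on the tool from outside, world axes, zero at the start; "moment": the same for the moment, N m; "opening": opening from 0.0 (shut) to 1.0 (fully open); "grip_force": force on a finger pad.
Only numpy, scipy, OpenCV 4.12 (cv2) and the standard library are available. Lean on these libraries where they do the work, as an engineer would, in place of code of your own. Each camera call takes 0.05 s, during which the arm holds its last target. There are 200 camera calls.

## Working session

There is one attempt and no reset: what is moved stays moved. The work goes in short steps, Python scripts to look and compute and a tool call to move; the robot and the scene stay as the last step left them, time stands still between calls to the robot, and variables do not carry over. Pictures are saved under pics/ and viewed, at most 10 in all, crops included, and the job is handed in when it is done.

Besides the shell and the picture viewer there is one more tool, called after "Emit:" as name(argument=value, ...) on one line, values as JSON. apply_moves: Moves the arm, as the interface text tells. Its arguments: {"type":"object","properties":{"commands":{"type":"array","items":{"type":"number"}}},"required":["commands"]}

```bash
mkdir -p pics; python3 - <<'E'
from rig import *
import cv2,pickle
d={}
for n in("side","top"):
    c=camera(n);d[n]=c;cv2.imwrite(f"pics/{n}0.png",cv2.resize(c["pixels"][:,:,::-1],None,fx=1.4,fy=1.4))
    print(n,c["fx"],c["rvec"],c["tvec"])
pickle.dump(d,open("d0.pkl","wb"));print(get_obs())
E
```

```text
side 395.1847220236621 [ 2.2153925  -0.41181702  0.22374088] [-521.9297296   170.94525798  993.18221075]
top 477.86845630689163 [ 2.11066565 -2.16718589  0.1922018 ] [ -18.01882303  589.67117712 1077.79455936]
{'t': 0.1, 'joint_pos': array([ 7.00354730e+01,  5.25851610e+00,  7.05736273e+01,  1.60549946e-04,
        1.04266711e+02, -3.24943269e+00]), 'joint_vel': array([-0.08748932, -0.06340454, -0.26929912, -0.08626276,  0.1770252 ,
       -0.11895113]), 'effort': array([ 1.73437980e-03, -4.47858310e+01, -4.07570422e+01,  7.00217555e-02,
        2.84637802e-02, -1.06520770e-04]), 'ee_pos': array([172.49831649, 574.4311383 , 240.33616534]), 'ee_rot': array([-1.79901314e+02, -5.75875252e-03,  1.63284940e+02]), 'contact_force': array([ 0.15180095, -0.01572805,  0.37377841]), 'moment': array([ 0.01993534, -0.02464292,  0.01427116]), 'grip_force': 0.0, 'opening': 1.0003623849508303}
```

View pics/top0.png

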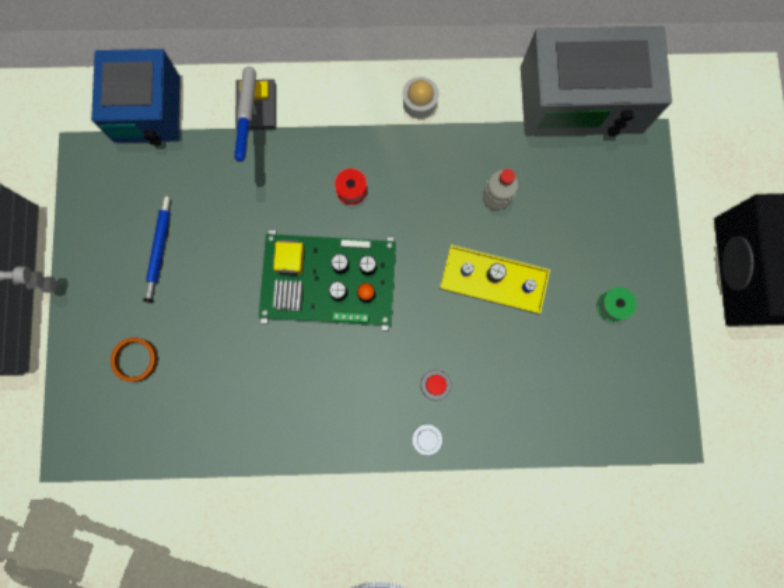

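View pics/side0.png

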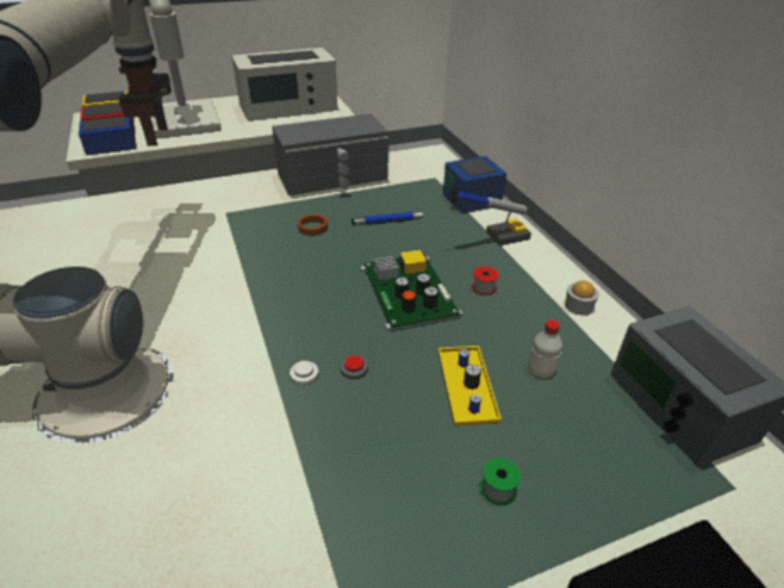

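The top view (1.4x scale) shows the orange capacitor at (366,293), the big spare in the middle of the tray at (497,272), and the red button in its grey housing at (436,385). In the side view they are at (408,296), (473,370) and (354,362). The white button is a look-alike.

```bash
cat > h.py <<'E'
import cv2,numpy as np
def P(c):
    R=cv2.Rodrigues(np.array(c["rvec"]))[0];K=np.array([[c["fx"],0,c["cx"]],[0,c["fy"],c["cy"]],[0,0,1]])
    return R,np.array(c["tvec"]).ravel(),K
def tri(c1,p1,c2,p2):
    M=[]
    for c in(c1,c2):
        R,t,K=P(c);M.append(K@np.c_[R,t])
    X=cv2.triangulatePoints(M[0],M[1],np.float64(p1).reshape(2,1),np.float64(p2).reshape(2,1)).ravel()
    return X[:3]/X[3]
def ray(c,p,z):
    R,t,K=P(c);o=-R.T@t;d=R.T@np.linalg.solve(K,[p[0],p[1],1]);return o+d*(z-o[2])/d[2]
def blob(c,m,p,r):
    w=np.zeros(m.shape,np.uint8);cv2.circle(w,(round(p[0]),round(p[1])),r,1,-1)
    n,l,s,ce=cv2.connectedComponentsWithStats((m&(w>0)).astype(np.uint8))
    k=1+np.argmax(s[1:,4]);return ce[k],s[k]
def masks(c):
    h=cv2.cvtColor(c["pixels"],cv2.COLOR_RGB2HSV).astype(int);H,S,V=h[...,0],h[...,1],h[...,2]
    return dict(red=((H<14)|(H>170))&(S>150)&(V>90),silver=(S<60)&(V>110))
E
python3 - <<'E'
import pickle
from h import *
d=pickle.load(open("d0.pkl","rb"));T,S=d["top"],d["side"];mt,ms=masks(T),masks(S)
for n,k,a,b,z in[("bad","red",(366,293),(408,296),54),("spare","silver",(497,272),(473,370),39),("button","red",(436,385),(354,362),22),
  ("capR","silver",(368,265),(431,291),50),("capL","silver",(338,291),(402,283),50),("capLL","silver",(340,263),(423,279),50)]:
    pa,sa=blob(T,mt[k],np.array(a)/1.4,11);pb,sb=blob(S,ms[k],np.array(b)/1.4,9)
    print(n,pa.round(1),sa[2:],pb.round(1),sb[2:],"tri",tri(T,pa,S,pb).round(1),"top",ray(T,pa,z).round(1),"side",ray(S,pb,z).round(1))
a=cv2.resize(T["pixels"][155:290,180:400,::-1],None,fx=3.6,fy=3.6)[:300,:]
b=cv2.resize(S["pixels"][175:310,200:360,::-1],None,fx=2.2,fy=2.2)
cv2.imwrite("pics/crop.png",np.vstack([a,np.pad(b,((0,0),(0,a.shape[1]-b.shape[1]),(0,0)))]))
E
```

```text
bad [260.8 207.8] [ 12  12 109] [291.7 210.3] [10  7 49] tri [592.3   5.6  49.2] top [592.5   5.2  54. ] side [5.881e+02 3.000e-01 5.400e+01]
spare [355.1 193.2] [11 11 98] [337.6 263.8] [10  7 56] tri [ 623.7 -221.1   38.3] top [ 624.8 -221.5   39. ] side [ 621.3 -221.5   39. ]
button [311.2 274.4] [ 15  14 159] [252.3 258.5] [ 13  10 110] tri [ 434.  -109.8   18.1] top [ 435.1 -109.9   22. ] side [ 431.1 -113.1   22. ]
capR [262.  187.8] [11 11 98] [307.6 207.2] [ 8  5 34] tri [640.5   1.5  50.2] top [641.4   1.3  50. ] side [639.3   1.8  50. ]
capL [240.5 206.4] [ 12  12 105] [286.7 200.2] [ 8  5 34] tri [596.4  53.3  50.7] top [597.9  52.9  50. ] side [594.6  54.4  50. ]
capLL [242.  186.5] [ 11  12 101] [302.3 197.9] [ 8  5 32] tri [644.8  49.2  49.6] top [645.6  48.9  50. ] side [643.   48.8  50. ]
```

View pics/crop.png

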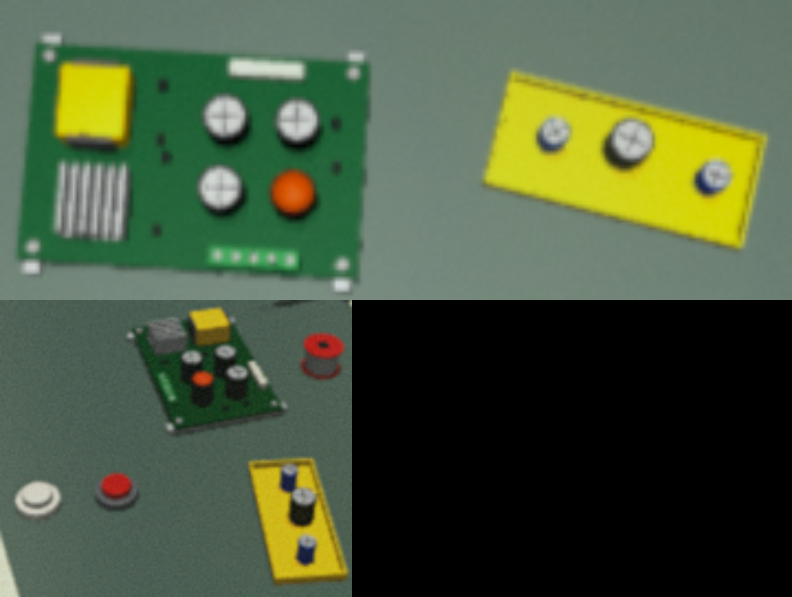

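The dome triangulates to (592, 5.5). Completing the square from the three sound capacitors gives (592, 5.6), so the two agree. The big spare is at (624, -221) with its top at z 38, and the button is at (434, -110). I'm moving now, with the gripper closed and staying high.

Emit:
apply_moves(commands=[0,-0.015,-0.011,0,0,0,-0.04,-0.03,0,0,0,-0.067,-0.05,0,0,0,-0.094,-0.07,0,0,0,-0.121,-0.09,0,0,0,-0.148,-0.11,0,0,0,-0.175,-0.13,0,0,0,-0.202,-0.15,0,0,0,-0.229,-0.17,0,0,0,-0.256,-0.191,0,0,0,-0.275,-0.206,0,0,0,-0.283,-0.212,0,0])

```text
t: 1.1
ee_pos: [384.0, 287.7, 240.9]
ee_rot: [-179.9, 0.0, 163.1]
contact_force: [0.0, 1.4, -0.6]
opening: 0.13
grip_force: 0.0
```

Emit:
apply_moves(commands=[0,-0.015,-0.011,0,0,0,-0.04,-0.03,0,0,0,-0.067,-0.05,0,0,0,-0.094,-0.07,0,0,0,-0.121,-0.09,0,0,0,-0.148,-0.11,0,0,0,-0.175,-0.13,0,0,0,-0.202,-0.15,0,0,0,-0.229,-0.17,0,0,0,-0.26,-0.195,0,0,0,-0.282,-0.212,0,0,0,-0.282,-0.212,0,0])

```text
t: 2.1
ee_pos: [593.5, 2.5, 239.3]
ee_rot: [-179.9, -0.1, 163.0]
contact_force: [1.2, 0.5, -0.1]
opening: 0.006
grip_force: 0.0
```

Emit:
apply_moves(commands=[0,0,0,0,0,0,0,0,0,0,0,0,0,0,0])

```text
t: 2.35
ee_pos: [591.3, 7.5, 241.5]
ee_rot: [180.0, -0.0, 163.4]
contact_force: [-0.2, -0.2, 0.3]
opening: 0.003
grip_force: 0.0
```

Emit:
apply_moves(commands=[0,0,0,0.01,0,0,0,0,0.03,0,0,0,0,0.05,0,0,0,0,0.07,0,0,0,0,0.09,0,0,0,0,0.105,0,0,0,0,0.117,0,0,0,0,0.125,0,0,0,0,0.13,0,0,0,0,0.13,0,0,0,0,0.13,0,0,0,0,0.13,0])

```text
t: 3.35
ee_pos: [592.3, 6.1, 112.6]
ee_rot: [180.0, 0.1, 163.3]
contact_force: [0.1, 0.2, 0.5]
opening: 0.001
grip_force: 0.0
```

```bash
python3 - <<'E'
from rig import *
import cv2,numpy as np
o=get_obs();print(o["ee_pos"],o["t"])
a=camera("top")["pixels"][160:260,200:320,::-1];b=camera("side")["pixels"][140:240,230:350,::-1]
cv2.imwrite("pics/hov.png",cv2.resize(np.hstack([a,b]),None,fx=3.3,fy=3.3))
E
```

```text
[592.30988487   6.05384876 112.61834415] 3.35
```

View pics/hov.png

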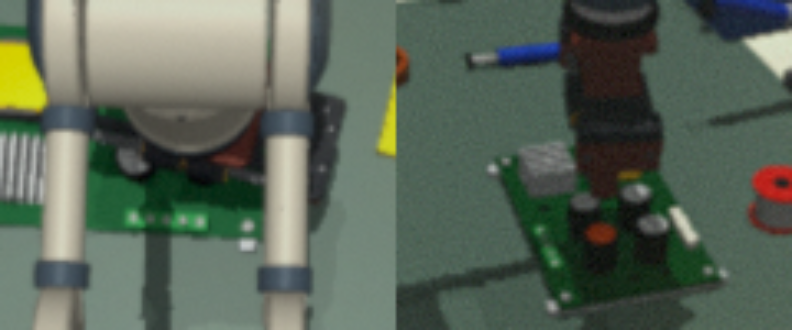

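The side view shows the closed fingertips directly above the orange dome (crop tip at (600,195), dome at (600,235)). I'm descending to the hover height and holding there.

Emit:
apply_moves(commands=[0,0,0,0.006,0,0,0,0,0.012,0,0,0,0,0.017,0,0,0,0,0.017,0,0,0,0,0.017,0,0,0,0,0.017,0,0,0,0,0.017,0,0,0,0,0.017,0,0,0,0,0.017,0,0,0,0,0.017,0,0,0,0,0.017,0,0,0,0,0.017,0])

```text
t: 4.45
ee_pos: [591.8, 6.1, 94.4]
ee_rot: [180.0, 0.0, 163.3]
contact_force: [-0.0, -0.6, 0.3]
opening: 0.006
grip_force: 0.0
```

Emit:
apply_moves(commands=[0,0,0,0,0,0,0,0,0,0,0,0,0,0,0,0,0,0,0,0,0,0,0,0,0,0,0,0,0,0,0,0,0,0,0,0,0,0,0,0,0,0,0,0,0,0,0,0,0,0,0,0,0,0,0,0,0,0,0,0])

```text
t: 5.45
ee_pos: [591.7, 6.0, 94.3]
ee_rot: [-180.0, 0.0, 163.3]
contact_force: [0.1, -0.7, -0.5]
opening: 0.007
grip_force: 0.0
```

Emit:
apply_moves(commands=[0,0,0,0,0,0,0,0,0,0,0,0,0,0,0,0,0,0,0,0,0,0,0,0,0,0,0,0,0,0,0,0,0,0,0,0,0,0,0,0,0,0,0,0,0,0,0,0,0,0,0,0,0,0,0,0,0,0,0,0])

```text
t: 6.45
ee_pos: [591.8, 6.0, 94.3]
ee_rot: [-180.0, 0.0, 163.3]
contact_force: [0.4, -0.2, -0.6]
opening: 0.006
grip_force: 0.0
```

Emit:
apply_moves(commands=[0,0,0,0,0,0,0,0,0,0,0,0,0,0,0,0,0,0,0,0,0,0,0,0,0,0,0,0,0,0,0,0,0,0,0,0,0,0,0,0,0,0,0,0,0,0,0,0,0,0,0,0,0,0,0,0,0,0,0,0])

```text
t: 7.45
ee_pos: [591.7, 6.0, 94.3]
ee_rot: [180.0, -0.0, 163.3]
contact_force: [0.8, 0.8, 0.1]
opening: 0.006
grip_force: 0.0
```

Emit:
apply_moves(commands=[0,0,0,-0.01,0,0,0,0,-0.03,0,0,0,0,-0.055,0,0,0,0,-0.08,0,0,0,0,-0.095,0,0,0,0,-0.1,0,0,0,0,-0.1,0,0,0,0,-0.1,0])

```text
t: 8.12
ee_pos: [591.6, 6.0, 193.9]
ee_rot: [-180.0, -0.0, 163.3]
contact_force: [-0.5, -0.4, -0.4]
opening: 0.01
grip_force: 0.0
```

Emit:
apply_moves(commands=[0,-0.004,-0.009,0,0,0,-0.014,-0.03,0,0,0,-0.026,-0.056,0,0,0,-0.038,-0.082,0,0,0,-0.05,-0.108,0,0,0,-0.062,-0.134,0,0,0,-0.074,-0.16,0,0,0,-0.086,-0.186,0,0,0,-0.094,-0.203,0,0,0,-0.096,-0.208,0,0,0,-0.096,-0.208,0,0,0,-0.096,-0.208,0,0])

```text
t: 9.12
ee_pos: [623.5, -220.4, 193.2]
ee_rot: [180.0, -0.1, 163.3]
contact_force: [-0.2, -0.4, -0.5]
opening: 0.004
grip_force: 0.0
```

Emit:
apply_moves(commands=[0,0,0,0,0,0,0,0,0,0,0,0,0,0.01,0,0,0,0,0.03,0,0,0,0,0.05,0,0,0,0,0.07,0,0,0,0,0.085,0,0,0,0,0.095,0,0,0,0,0.1,0,0,0,0,0.1,0,0,0,0,0.1,0,0,0,0,0.1,0])

```text
t: 10.12
ee_pos: [624.5, -220.9, 95.9]
ee_rot: [-180.0, 0.1, 163.3]
contact_force: [-0.1, -0.7, 0.0]
opening: 0.004
grip_force: 0.0
```

```bash
python3 - <<'E'
from rig import *
import cv2,numpy as np
o=get_obs();print(o["ee_pos"],o["t"])
a=camera("top")["pixels"][160:280,290:410,::-1];b=camera("side")["pixels"][200:320,280:400,::-1]
cv2.imwrite("pics/hov2.png",cv2.resize(np.hstack([a,b]),None,fx=3.3,fy=3.3))
E
```

```text
[ 624.50599866 -220.93440476   95.89187659] 10.1167
```

View pics/hov2.png

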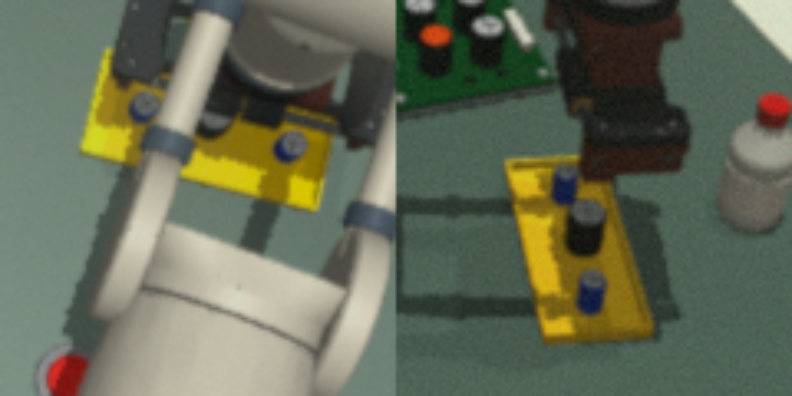

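```bash
python3 - <<'E'
import pickle
from h import *
d=pickle.load(open("d0.pkl","rb"))
for n,off in(("side",(280,200)),("top",(290,160))):
    c=d[n];R,t,K=P(c);print(n,"cam",-R.T@t)
    for l,X in(("tip",(624.5,-221,77)),("body",(624.5,-221,157)),("b+y",(650,-136,157)),("b-y",(599,-306,157)),("captop",(624,-221,39))):
        p=cv2.projectPoints(np.float64([X]),np.array(c["rvec"]),np.array(c["tvec"]),K,None)[0].ravel()
        print(l,p.round(0),((p-off)*3.3).round(0))
c=d["side"];p=cv2.projectPoints(np.float64([[592.3,6,93.6],[592.3,6,55]]),np.array(c["rvec"]),np.array(c["tvec"]),P(c)[2],None)[0]
print((p.reshape(2,2)-(230,140))*3.3)
from rig import camera
a=camera("side")["pixels"][130:280,250:420,::-1]
cv2.imwrite("pics/s3.png",cv2.convertScaleAbs(cv2.resize(a,None,fx=4,fy=4,interpolation=cv2.INTER_CUBIC),alpha=1.6,beta=20))
E
```

```text
side cam [ 225.87392141 -809.76434369  762.43459191]
tip [340. 253.] [199. 173.]
body [344. 228.] [211.  92.]
b+y [337. 205.] [187.  16.]
b-y [352. 255.] [239. 182.]
captop [338. 263.] [193. 209.]
top cam [ 400.97892374  -18.12149854 1161.27748678]
tip [358. 190.] [223.  99.]
body [364. 182.] [245.  74.]
b+y [324. 172.] [113.  39.]
b-y [404. 193.] [377. 109.]
captop [355. 194.] [214. 111.]
[[207.14692264 190.75182212]
 [205.62582695 226.09942047]]
```

View pics/s3.png

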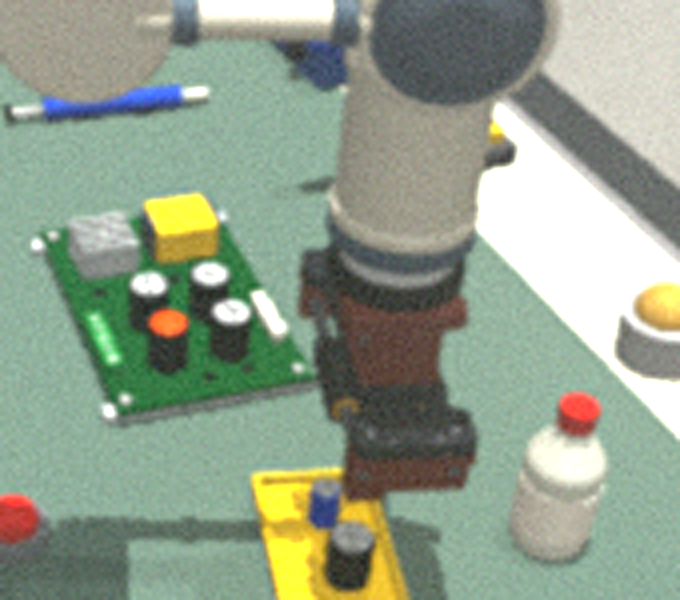

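The fingers are hidden behind the gripper body from this side. Its edges appear where the projection puts them, with the predicted tip at crop (199,173) just above the spare's top at (193,209). I'm descending to 20 mm above it and holding.

Emit:
apply_moves(commands=[0,0,0,0.006,0,0,0,0,0.012,0,0,0,0,0.016,0,0,0,0,0.016,0,0,0,0,0.016,0,0,0,0,0.016,0,0,0,0,0.016,0,0,0,0,0.016,0,0,0,0,0.016,0,0,0,0,0.016,0,0,0,0,0.016,0,0,0,0,0.016,0])

```text
t: 11.27
ee_pos: [623.9, -220.8, 78.4]
ee_rot: [-180.0, 0.0, 163.3]
contact_force: [-0.1, 0.3, -1.7]
opening: 0.004
grip_force: 0.0
```

Emit:
apply_moves(commands=[0,0,0,0,0,0,0,0,0,0,0,0,0,0,0,0,0,0,0,0,0,0,0,0,0,0,0,0,0,0,0,0,0,0,0,0,0,0,0,0,0,0,0,0,0,0,0,0,0,0,0,0,0,0,0,0,0,0,0,0])

```text
t: 12.27
ee_pos: [623.9, -220.8, 78.3]
ee_rot: [-180.0, 0.0, 163.3]
contact_force: [-0.6, 0.2, 1.0]
opening: 0.007
grip_force: 0.0
```

Emit:
apply_moves(commands=[0,0,0,0,0,0,0,0,0,0,0,0,0,0,0,0,0,0,0,0,0,0,0,0,0,0,0,0,0,0,0,0,0,0,0,0,0,0,0,0,0,0,0,0,0,0,0,0,0,0,0,0,0,0,0,0,0,0,0,0])

```text
t: 13.27
ee_pos: [623.9, -220.8, 78.3]
ee_rot: [-180.0, -0.0, 163.3]
contact_force: [0.4, 0.8, -0.9]
opening: 0.007
grip_force: 0.0
```

Emit:
apply_moves(commands=[0,0,0,0,0,0,0,0,0,0,0,0,0,0,0,0,0,0,0,0,0,0,0,0,0,0,0,0,0,0,0,0,0,0,0,0,0,0,0,0,0,0,0,0,0,0,0,0,0,0,0,0,0,0,0,0,0,0,0,0])

```text
t: 14.27
ee_pos: [623.9, -220.8, 78.4]
ee_rot: [180.0, -0.0, 163.3]
contact_force: [-0.0, -0.2, -0.2]
opening: 0.007
grip_force: 0.0
```

Emit:
apply_moves(commands=[0,0,0,-0.01,0,0,0,0,-0.03,0,0,0,0,-0.055,0,0,0,0,-0.08,0,0,0,0,-0.095,0,0,0,0,-0.1,0,0,0,0,-0.1,0,0,0,0,-0.1,0])

```text
t: 14.93
ee_pos: [623.7, -220.7, 177.8]
ee_rot: [180.0, -0.0, 163.3]
contact_force: [0.2, -0.6, -0.3]
opening: -0.001
grip_force: 0.0
```

Emit:
apply_moves(commands=[0,0.008,0.002,0,0,0,0.03,0.007,0,0,0,0.056,0.013,0,0,0,0.082,0.02,0,0,0,0.108,0.026,0,0,0,0.134,0.032,0,0,0,0.16,0.038,0,0,0,0.186,0.045,0,0,0,0.205,0.049,0,0,0,0.214,0.0515,0,0,0,0.214,0.0515,0,0,0,0.214,0.0515,0,0])

```text
t: 15.93
ee_pos: [433.4, -109.7, 177.2]
ee_rot: [-180.0, -0.1, 163.3]
contact_force: [0.9, 0.0, -0.0]
opening: 0.006
grip_force: 0.0
```

Emit:
apply_moves(commands=[0,0,0,0,0,0,0,0,0.01,0,0,0,0,0.03,0,0,0,0,0.05,0,0,0,0,0.07,0,0,0,0,0.09,0,0,0,0,0.107,0,0,0,0,0.118,0,0,0,0,0.125,0,0,0,0,0.13,0,0,0,0,0.13,0,0,0,0,0.13,0])

```text
t: 16.93
ee_pos: [434.1, -110.1, 48.9]
ee_rot: [-180.0, 0.0, 163.3]
contact_force: [-1.1, 0.6, 0.6]
opening: 0.003
grip_force: 0.0
```

Emit:
apply_moves(commands=[0,0,0,0,0,0,0,0,0,0,0,0,0,0,0])

```text
t: 17.18
ee_pos: [434.2, -110.1, 49.2]
ee_rot: [-180.0, 0.1, 163.3]
contact_force: [0.9, 0.0, -1.1]
opening: 0.003
grip_force: 0.0
```

```bash
python3 - <<'E'
from rig import *
import cv2,numpy as np
o=get_obs();print(o["ee_pos"],o["t"])
a=camera("top")["pixels"][220:340,250:370,::-1];b=camera("side")["pixels"][170:290,190:310,::-1]
cv2.imwrite("pics/btn.png",cv2.resize(np.hstack([a,b]),None,fx=3.3,fy=3.3))
E
```

```text
[ 434.17896424 -110.07052091   49.17637392] 17.1833
```

View pics/btn.png

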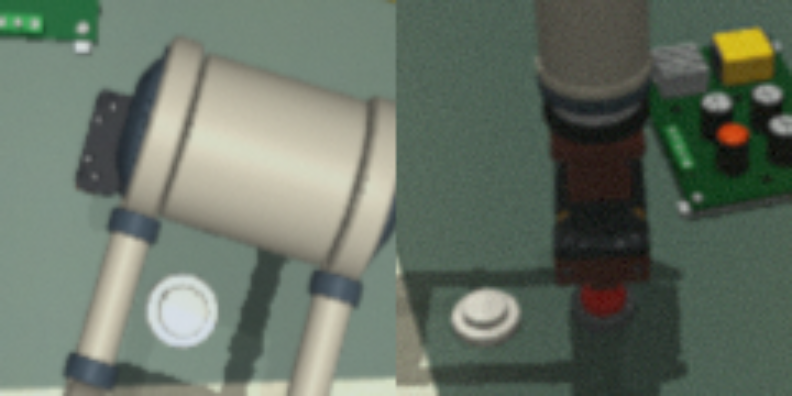

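The side view shows the gripper centred over the red button (crop (602,298)), well clear of the white one at (485,312). I'm pressing in small steps.

Emit:
apply_moves(commands=[0,0,0,0.003,0,0,0,0,0.006,0,0,0,0,0.008,0,0,0,0,0.01,0,0,0,0,0.011,0,0,0,0,0.012,0,0,0,0,0.012,0,0,0,0,0.012,0])

```text
t: 17.95
ee_pos: [433.7, -109.9, 36.6]
ee_rot: [-180.0, -0.0, 163.3]
contact_force: [-1.6, 1.5, 4.3]
opening: 0.004
grip_force: 1.9
```

Emit:
apply_moves(commands=[0,0,0,0.001,0,0,0,0,0.001,0,0,0,0,0.002,0,0,0,0,0.002,0,0,0,0,0.002,0,0,0,0,0.002,0])

```text
t: 18.45
ee_pos: [433.8, -109.9, 35.0]
ee_rot: [-180.0, 0.0, 163.3]
contact_force: [-3.5, 0.6, 7.3]
opening: 0.004
grip_force: 3.9
```

Force is 7 N at z 35, so the button is at or near the bottom. I'm pressing slightly further to be sure of a hard stop.

Emit:
apply_moves(commands=[0,0,0,0.001,0,0,0,0,0.001,0,0,0,0,0.0015,0,0,0,0,0.0015,0,0,0,0,0.0015,0,0,0,0,0.0015,0])

```text
t: 18.95
ee_pos: [433.9, -110.0, 34.8]
ee_rot: [-180.0, 0.0, 163.3]
contact_force: [-7.1, 2.2, 15.1]
opening: 0.008
grip_force: 7.8
```

It has bottomed out: force doubled to 15 N with only 0.2 mm of further travel. I'm lifting straight up.

Emit:
apply_moves(commands=[0,0,0,-0.003,0,0,0,0,-0.008,0,0,0,0,-0.015,0,0,0,0,-0.03,0,0,0,0,-0.05,0,0,0,0,-0.075,0,0,0,0,-0.1,0,0,0,0,-0.12,0,0,0,0,-0.13,0,0,0,0,-0.13,0,0,0,0,-0.13,0,0,0,0,-0.13,0])

```text
t: 19.95
ee_pos: [433.2, -109.7, 161.0]
ee_rot: [180.0, -0.2, 163.3]
contact_force: [-0.3, -0.9, -0.5]
opening: 0.005
grip_force: 0.0
```

```bash
python3 - <<'E'
from rig import *
import pickle
from h import *
d=pickle.load(open("d0.pkl","rb"));S=camera("side");o=get_obs();print(o["ee_pos"],o["contact_force"],o["t"])
for k,p in(("red",(252.3,258.5)),("silver",(337.6,263.8)),("red",(291.7,210.3))):
    print(blob(d["side"],masks(d["side"])[k],p,9)[0],blob(S,masks(S)[k],p,9)[0])
cv2.imwrite("pics/end.png",cv2.resize(S["pixels"][:,:,::-1],None,fx=1.4,fy=1.4))
E
```

```text
[ 433.03244461 -109.6835694   160.85433315] [0.7013571  1.13432631 0.11301262] 20.0
[252.27272727 258.54545455] [252.80487805 258.42682927]
[337.57142857 263.75      ] [337.48275862 263.84482759]
[291.73469388 210.26530612] [291.7 210.2]
```

View pics/end.png

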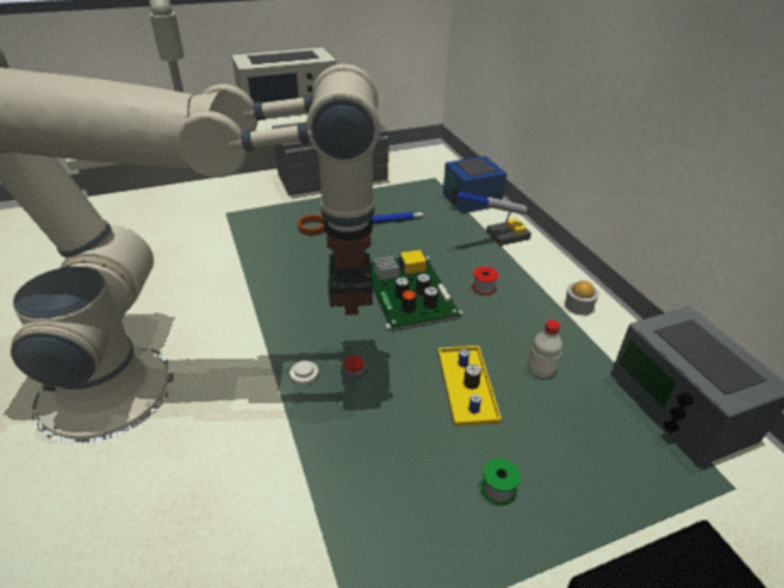

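The arm is clear of everything and the button (354,364) is back up. The spare and the dome show no pixel shift, and the rest of the bench is where it was. I'm handing in.

```bash
python3 -c "from rig import *;print(finish_job())"
```

```text
the job is handed in; nothing more can be done
None
```

Job handed in at about 20 s: I hovered about 3 s over the bulged capacitor, then about 3 s over the big spare, then pressed the red button to its stop and released it; no contact elsewhere and nothing seen to move.

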